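# Feel which coffee tin is full and set it in the sloping display

### The job

Two identical closed coffee tins stand on the counter, one full and one nearly empty: feel by lifting them which is the heavier. Set the heavier one in the wooden display stand, foot down on its ledge and leaning back in its V-shaped bed, and stand the lighter one upright on the yellow order pad beside the stamp. Do not tip a tin over, and leave everything else standing where it is.

Things in the scene. Friction and masses are not known exactly. Their poses are not given: they have to be found in the camera images.
- tin_a: One of two identical-looking closed tins, aluminium with a paper band: cylinder 58 mm in diameter, 98 mm high, then a dark fixed lid, 53 mm in diameter, to 118 mm. The full one weighs at least 0.2 kg more than the nearly empty one (both 0.2 to 0.9 kg); which is which must be felt. Starts upright on the worktop. Origin: centre of the underside; z along the axis to the lid.
- tin_b: One of two identical-looking closed tins, aluminium with a paper band: cylinder 58 mm in diameter, 98 mm high, then a dark fixed lid, 53 mm in diameter, to 118 mm. The full one weighs at least 0.2 kg more than the nearly empty one (both 0.2 to 0.9 kg); which is which must be felt. Starts upright on the worktop. Origin: centre of the underside; z along the axis to the lid.
- tin_a_top (a point): centre of the top face of tin_a's lid, 118 mm above its underside along its axis
- tin_b_top (a point): centre of the top face of tin_b's lid, 118 mm above its underside along its axis
- stand: Wooden display stand for one tin, fixed. Base board 130 (x) by 90 (y) by 12 mm. Origin: centre of the underside, z up. A tin in it leans 28 degrees from vertical, lid towards the stand's -x (roughly towards the robot): axis (-0.469, 0, 0.883) in the stand's frame. A V-bed (two boards, 45 degrees either side) carries it from below on the -x side over its lowest 68 mm; the rest of it is free all round.
- stand_seat (a point): Where the centre of the underside of a seated tin lies, on the foot ledge (66 by 70 mm, square to the leaning axis): 30 mm to +x of and 48 mm above the stand's origin. Its axes are those of the stand. The cradle is open on its +x side.
- stand_top (a point): Where the centre of the top of the lid of a seated tin lies, 118 mm from stand_seat along the tilted axis.
- order_pad: Yellow order pad lying flat, fixed; 140 mm (x) by 88 mm (y), its solid top 7 mm above the worktop (x -69 to +69 mm, y -43 to +40 mm). Origin: centre of its underside, z up. The stamp stands on the half towards +x; the half towards -x is free, and a tin centred at x = -30 to -38 mm, y = 0 fits well.
- pos_tablet: Bystander, fixed: till tablet on a stand, at the back left. Origin 112 mm above the worktop, z up, under the middle of the screen. The sloping screen reaches 100 mm towards the robot and 95 mm away from it and 135 mm to either side of the origin; its edge nearer the robot is its highest, 150 mm above the origin, the far edge 50 mm above it.
- stamp: Bystander: wooden hand stamp, 34 x 46 mm, 67 mm high, upright on the order pad. Origin: centre of its underside.
- milk_jug: Bystander: white ceramic jug, 67 x 103 mm with its handle at its -y side, 85 mm high, beside the left tin. Origin: centre of its underside.
- cocoa_shaker: Bystander: glass shaker with a metal top, 44 mm in diameter, 90 mm high, near the left tin. Origin: centre of its underside.
- tamper: Bystander: coffee tamper, 58 mm in diameter, 87 mm high, wooden grip, beside the right tin. Origin: centre of its underside.
- cinnamon_jar: Bystander: spice jar, 42 mm in diameter, 96 mm high, near the right tin. Origin: centre of its underside.
- counter_bell: Bystander: call bell, 72 mm in diameter, 58 mm high, near the front edge of the worktop. Origin: centre of its underside.
- espresso_cup: Bystander: white cup, 60 x 85 mm with its handle, 56 mm high, further back. Origin: centre of its underside.
Mind the look-alikes: they are no part of the job. Leave any blue look-alike of the tin_b alone.

How it is judged:
On the way:
1. a tin has been lifted clear of the worktop (height (world z) of any of tin_a, tin_b above 0.025 m), for 0.1 s.
At the end, for the whole second after the job is handed in: The heavier tin rests in the stand: underside centre within 12 mm of stand_seat, lid centre within 15 mm of stand_top. The lighter (its load on the pad under 5 N) stands upright (0.1 rad) on the order pad, its centre within +50/-55 mm (pad x) and 30 mm (pad y) of the pad's centre. Both at rest (((distance between tin_a and stand_seat below 0.012 m and distance between tin_a_top and stand_top below 0.015 m and x of tin_b in the frame of order_pad between -0.055 and 0.05 m and y of tin_b in the frame of order_pad between -0.03 and 0.03 m and z of tin_b in the frame of order_pad between 0.004 and 0.012 m and angle between tin_b's own z axis and vertical below 0.1 rad and contact force between tin_b and order_pad below 5 N) or (distance between tin_b and stand_seat below 0.012 m and distance between tin_b_top and stand_top below 0.015 m and x of tin_a in the frame of order_pad between -0.055 and 0.05 m and y of tin_a in the frame of order_pad between -0.03 and 0.03 m and z of tin_a in the frame of order_pad between 0.004 and 0.012 m and angle between tin_a's own z axis and vertical below 0.1 rad and contact force between tin_a and order_pad below 5 N)) and linear speed of each of tin_a, tin_b below 0.01 m/s); the robot touches nothing.
It fails at once if a tin is tipped over (its axis more than 63 degrees from vertical) (angle between any of tin_a, tin_b's own z axis and vertical above 1.1 rad).
It fails at once if a bystander is shoved more than 30 mm or tipped (0.4 rad) (distance of any of milk_jug, cocoa_shaker, tamper, cinnamon_jar, counter_bell, espresso_cup, stamp from where it was at the start of the episode above 0.03 m or angle between any of milk_jug, cocoa_shaker, tamper, cinnamon_jar, counter_bell, espresso_cup, stamp's own z axis and vertical above 0.4 rad).
It also fails if it takes over 69 s, if anything falls off the work surface, if the arm or the gripper's body presses on something with over 40 N, if the wrist force passes 120 N, or if a joint passes its speed limit or range.

### The arm

A 7-joint arm with a two-finger parallel gripper is mounted at the origin on a cart in front of the work surface, level with it; the furniture and walls round the work are solid. World frame = base frame: x ahead of the robot, y to its left, z up, the work surface at z = 0. Lengths are in m, angles in rad, forces in N, time in s.
With the tool pointing down it reaches from about 0.4 to 0.875 m from the base axis. Payload 4.4 kg.
Tool frame: the origin (TCP) lies between the finger pads; the fingertips stand r.nose_length ahead of it and the grasp point (between the pads) lies 5 mm behind it (r.nose_length is the distance from the TCP to the fingertips, in m); z points along the fingers, y is the line along which they close (so a half turn about z gives the same grasp; the last joint's range is limited). The gripper opens to 85 mm and grips with 20 to 120 N. Pads are 22 mm wide; open, the fingers measure 114 mm over their backs; the gripper's body (76 mm by 85 mm) begins 54 mm behind the grasp point. The pads swing forward as they close: fully open they stand 13 mm farther back than shut.
Start: joints at [-1.408, 0.628, 0.038, 1.517, -0.027, 0.996, -0.02], TCP at [0.147, 0.633, 0.245] pointing down, gripper open.
Joint ranges: [-3.06, 3.06], [-0.37, 2.12], [-1.25, 1.32], [0.18, 2.47], [-1.1, 4.24], [0.23, 1.98], [-2.94, 2.94]. Speed limits (rad/s): [2.57, 2.57, 3.14, 3.14, 3.14, 3.14, 3.14].

### API

Orientations are given as a unit quaternion [x, y, z, w].
In Python, from station import r gives the robot as it stands.
- The arm moves only by the shell command python3 -m pendant 'ROWS' [OPENING] [FORCE]. ROWS is JSON, a list of rows, each a list of 4 numbers: the shift along the world's x, y, z as a fraction of full scale, then the turn about the world's z as a fraction of full scale. In form: [[x, y, z, yaw], ...]. A call has 1 to 10 rows; each row is the pose to reach, as a shift and turn from the pose commanded when the call began; what a row does not reach only later rows make up. Full scale, the value 1, is 0.5 m for a shift and pi/4 rad for a turn. A row lasts 1/8 s, in which the tool goes at most 62.5 mm and 10.7 degrees, less where a joint would pass 70% of its speed; a pose out of reach is approached as far as the arm can. A call with a number of a shift or a turn outside -1 to 1 is refused whole. A call with a gripper value outside its range is refused whole. OPENING is the opening, from -1 (shut) to 1 (fully open), set as the call begins (- or left out, the last holds). The fingers move at their own pace and stop on an object; FORCE is the grip in N (left out, the last holds). Time passes only in rows, so rows that repeat a pose let the fingers close. It gives the time, the measured TCP pose, the force, the opening and the grip force at its end, in the units of the state.
- r.sense(): the state, without advancing time (a new reading comes with each control period).
- r.capture(name): name is "scene" or "top"; returns a dict with "img" (480x640x3 uint8, red, green, blue), "range_z" (480x640 float32, m along the optical axis (not along the pixel's ray), 0 where there is no reading), "vertical_fov" (degrees; the focal length in pixels is half the picture's height over the tangent of half this angle, whatever the lens; pixels are square), "cx", "cy" (the principal point, pixels), "R" (3x3) and "t" (3): a world point X has camera coordinates R X + t. Camera axes: x right, y down, z forward; pixel columns grow to the right and rows downward; lengths in m; the calibration is good to about 2 mm. A picture is of the moment at which its call begins.
- r.close_job(): hands the job in; it is judged then, once.
The state is a dict: "clock": time; "qpos": joint angles; "joint_velocities": joint speeds; "joint_efforts": joint torques, N m; "eef_pos": TCP position; "tcp_rot": TCP orientation; "ft_force": force on the tool from outside, world axes, zero at the start; "torque": the same for the moment, N m; "opening": finger opening in m; "finger_force": force on a finger pad.
Only numpy, scipy, OpenCV 4.12 (cv2) and the standard library are available. Lean on these libraries where they do the work, as an engineer would, in place of code of your own. Each camera call takes 0.05 s, during which the arm holds its last target. There are 200 camera calls.

## Working session

There is one attempt and no reset: what is moved stays moved. The work goes in short steps, Python scripts to look and compute and a shell command to move; the robot and the scene stay as the last step left them, time stands still between calls to the robot, and variables do not carry over. Pictures are saved under pics/ and viewed, at most 10 in all, crops included, and the job is handed in when it is done.

```bash
ls; mkdir -p pics; python3 - <<'E'
from station import r
import cv2,numpy as np
s=r.sense(); print({k:np.round(v,3) for k,v in s.items()}, r.nose_length)
for n in("scene","top"):
    c=r.capture(n); cv2.imwrite(f"pics/{n}0.png",c["img"][:,:,::-1]); np.savez(f"{n}0.npz",**c); print(n,c["vertical_fov"],c["cx"],c["cy"],c["R"].round(3).tolist(),np.round(-c["R"].T@c["t"],3))
E
```

```text
pics
{'clock': np.float64(0.0), 'qpos': array([-1.408,  0.629,  0.038,  1.518, -0.027,  0.996, -0.02 ]), 'joint_velocities': array([ 0.   , -0.   ,  0.   ,  0.002, -0.   ,  0.   ,  0.001]), 'joint_efforts': array([ 0.0000e+00, -5.6341e+01,  1.2260e+00, -1.9344e+01,  1.1000e-02,
        1.1000e-02,  0.0000e+00]), 'eef_pos': array([0.147, 0.632, 0.244]), 'tcp_rot': array([ 0.114,  0.993, -0.001, -0.   ]), 'ft_force': array([-0.199,  1.112, -0.479]), 'torque': array([-0.002,  0.004,  0.051]), 'finger_force': np.float64(0.0), 'opening': np.float64(0.086)} 0.014
scene 55.36435591562696 314.2602543761443 253.44087763697567 [[-0.854, 0.52, 0.007], [0.285, 0.481, -0.829], [-0.435, -0.706, -0.559]] [1.061 0.783 0.744]
top 55.006133006115924 317.11406307081427 244.89104890831337 [[0.0, -1.0, 0.006], [-0.973, -0.002, -0.231], [0.231, -0.006, -0.973]] [ 0.263 -0.01   1.452]
```

View pics/top0.png

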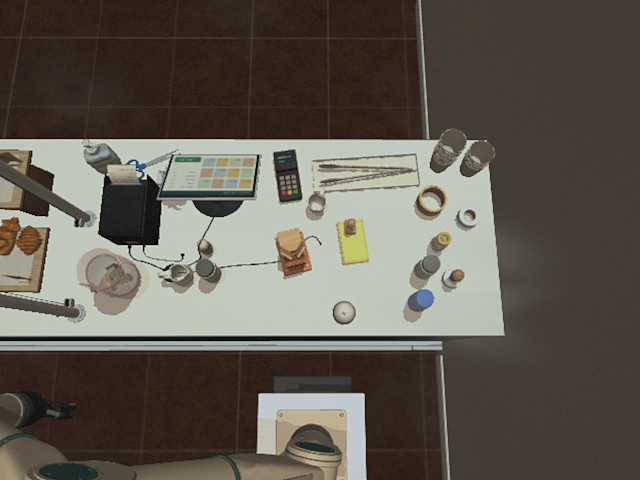

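View pics/scene0.png

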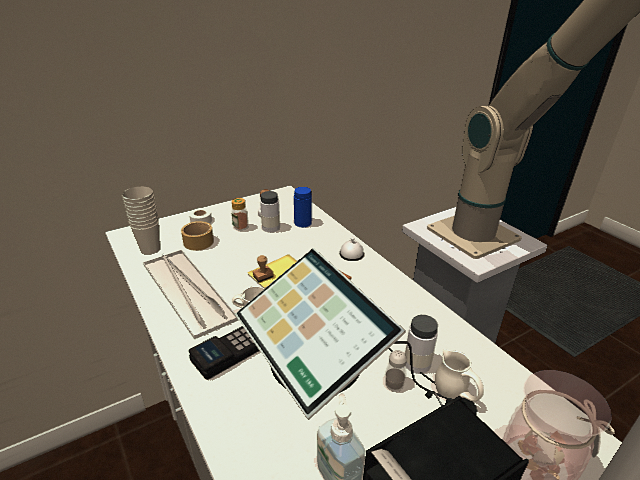

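The top view shows the left tin at (207,270), with the jug at (178,272) and shaker at (204,247) beside it. The right tin is at (428,266), with the cinnamon jar at (441,240), tamper at (455,277) and blue look-alike at (421,300) around it. The stand is at (292,250), the pad at (352,241), the stamp at (350,227), the cup at (316,202) and the bell at (344,312). The tins meant are the two grey ones with dark lids. The blue one is the decoy.

```bash
cat > h.py <<'E'
import numpy as np,cv2
def cloud(c):
    f=240/np.tan(np.radians(c["vertical_fov"])/2); v,u=np.mgrid[:480,:640]; z=c["range_z"]
    P=np.stack([(u-c["cx"])/f*z,(v-c["cy"])/f*z,z],-1)
    return (P-c["t"])@c["R"]   # R^T(P-t)
E
python3 - <<'E'
import numpy as np,cv2
from h import *
c=np.load("top0.npz"); W=cloud(c); hsv=cv2.cvtColor(c["img"],cv2.COLOR_RGB2HSV)
def rep(n,m):
    k,l,st,ce=cv2.connectedComponentsWithStats(m.astype(np.uint8))
    for i in range(1,k):
        if st[i,4]<25: continue
        p=W[l==i]; (x,y),(w,h),a=cv2.minAreaRect(p[:,:2].astype(np.float32))
        print(n,"px",ce[i].round(),"n",st[i,4],"ctr",np.round([x,y],3),"wh",np.round([w,h],3),"a",round(a,1),"mid",np.median(p,0).round(3),"zmax",p[:,2].max().round(3))
v,u=np.mgrid[:480,:640]; box=(v>140)&(v<335)&(u>160)&(u<500)&(c["range_z"]>0)
print("table z",np.median(W[230:330,370:390,2]))
rep("lid",box&(W[...,2]>.108)&(W[...,2]<.125))
rep("obj",box&(W[...,2]>.03)&(W[...,2]<.4))
rep("yel",box&(hsv[...,0]>22)&(hsv[...,0]<35)&(hsv[...,1]>120))
for n,(a,b,d,e) in {"L":(160,230,270,300),"M":(270,180,380,280),"R":(400,220,480,320)}.items(): pass
L=cv2.resize(c["img"][220:300,155:235],None,fx=5,fy=5,interpolation=2);R=cv2.resize(c["img"][230:310,395:475],None,fx=5,fy=5,interpolation=2)
cv2.imwrite("pics/tins.png",np.hstack([L,R])[:,:,::-1])
cv2.imwrite("pics/mid.png",cv2.resize(c["img"][200:290,260:380],None,fx=6,fy=6,interpolation=2)[:,:,::-1])
E
```

```text
table z 0.0016675541233383143
lid px [451. 145.] n 61 ctr [ 0.905 -0.438] wh [0.053 0.019] a 58.1 mid [ 0.908 -0.441  0.117] zmax 0.125
lid px [484. 149.] n 98 ctr [ 0.887 -0.536] wh [0.074 0.044] a 52.9 mid [ 0.894 -0.549  0.116] zmax 0.125
lid px [442. 158.] n 67 ctr [ 0.864 -0.417] wh [0.077 0.032] a 65.7 mid [ 0.856 -0.406  0.114] zmax 0.125
lid px [474. 162.] n 67 ctr [ 0.851 -0.509] wh [0.073 0.029] a 51.1 mid [ 0.841 -0.502  0.117] zmax 0.125
lid px [216. 210.] n 605 ctr [0.655 0.273] wh [0.151 0.152] a 8.8 mid [0.694 0.291 0.121] zmax 0.125
lid px [431. 263.] n 251 ctr [ 0.526 -0.356] wh [0.052 0.051] a 12.7 mid [ 0.525 -0.355  0.119] zmax 0.125
lid px [205. 267.] n 254 ctr [0.512 0.313] wh [0.051 0.051] a 74.4 mid [0.512 0.312 0.119] zmax 0.125
lid px [424. 298.] n 266 ctr [ 0.422 -0.33 ] wh [0.05  0.052] a 87.9 mid [ 0.422 -0.33   0.119] zmax 0.125
obj px [446. 153.] n 736 ctr [ 0.881 -0.425] wh [0.071 0.077] a 23.3 mid [ 0.865 -0.419  0.125] zmax 0.19
obj px [484. 162.] n 1197 ctr [ 0.81  -0.545] wh [0.119 0.299] a 89.8 mid [ 0.867 -0.548  0.082] zmax 0.146
obj px [285. 16
[... 963 characters left out ...]
4 -0.354] wh [0.055 0.055] a 79.9 mid [ 0.519 -0.348  0.117] zmax 0.128
obj px [208. 270.] n 419 ctr [0.512 0.311] wh [0.056 0.054] a 3.1 mid [0.506 0.305 0.116] zmax 0.128
obj px [179. 274.] n 345 ctr [0.509 0.41 ] wh [0.089 0.066] a 68.1 mid [0.5   0.398 0.063] zmax 0.092
obj px [457. 275.] n 150 ctr [ 0.496 -0.444] wh [0.036 0.037] a 1.3 mid [ 0.495 -0.44   0.085] zmax 0.094
obj px [421. 299.] n 409 ctr [ 0.421 -0.329] wh [0.054 0.055] a 81.4 mid [ 0.419 -0.323  0.117] zmax 0.127
obj px [345. 311.] n 227 ctr [ 0.392 -0.103] wh [0.055 0.051] a 13.9 mid [ 0.392 -0.103  0.038] zmax 0.064
yel px [353. 250.] n 431 ctr [ 0.618 -0.133] wh [0.135 0.081] a 7.2 mid [ 0.582 -0.134  0.009] zmax 0.019
```

View pics/tins.png

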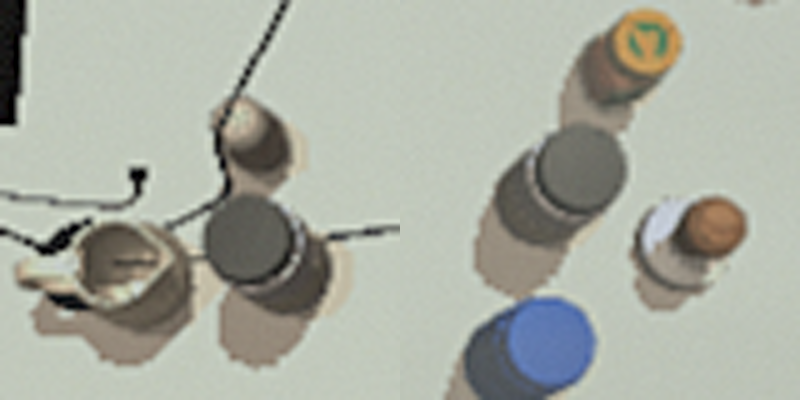

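View pics/mid.png

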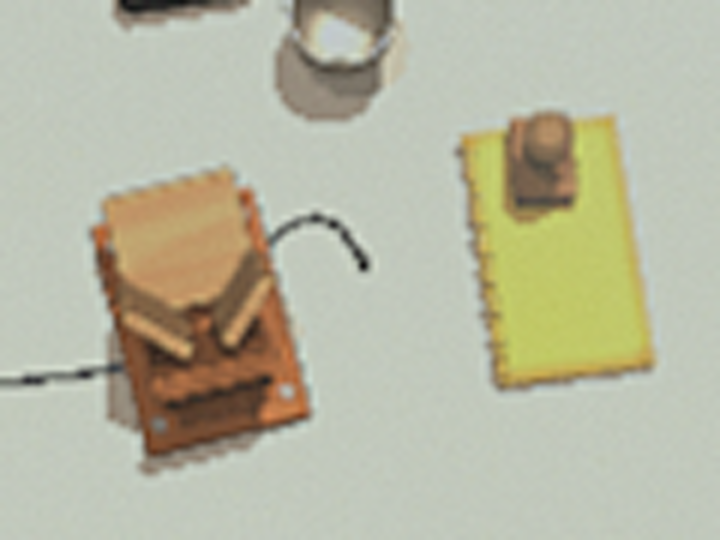

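The crop confirms both grey tins with dark lids: left at world (0.512, 0.313), right at (0.526, -0.356), lid tops at 0.119 m. The blue look-alike stays out of it. Next I measure the stand frame and the neighbours.

```bash
python3 - <<'E'
import numpy as np,cv2
from h import *
c=np.load("top0.npz"); W=cloud(c); hsv=cv2.cvtColor(c["img"],cv2.COLOR_RGB2HSV)
v,u=np.mgrid[:480,:640]
b=(u>270)&(u<318)&(v>222)&(v<280)&(hsv[...,1]>90)
f=240/np.tan(np.radians(c["vertical_fov"])/2)
def ray(p,z):
    d=c["R"].T@np.array([(p[0]-c["cx"])/f,(p[1]-c["cy"])/f,1]); o=-c["R"].T@c["t"]; return o+d*(z-o[2])/d[2]
m=b&(W[...,2]<.02); p=W[m]; 
pz=np.array([ray((uu,vv),.012)[:2] for vv,uu in zip(v[m],u[m])],np.float32)
r0=cv2.minAreaRect(pz); print("base rect",r0, "z",np.median(p[:,2]))
for a in cv2.boxPoints(r0): print("  corner",a.round(3))
for q in [(285,275.8),(311.7,269.2),(275.8,238.3),(301.7,231.7)]: print("manual",q,ray(q,.012).round(3))
q=W[(u>275)&(u<303)&(v>228)&(v<250)&(hsv[...,1]>60)]; q=q[(q[:,2]>.04)&(q[:,2]<.08)]
for k in range(3):
    cen=q.mean(0); n=np.linalg.svd(q-cen,full_matrices=False)[2][2]; n*=np.sign(n[2]); d=abs((q-cen)@n); q=q[d<max(.004,np.median(d)*2)]
print("ledge n",n.round(3),"cen",cen.round(3),"N",len(q),"yaw",np.degrees(np.arctan2(-n[1],-n[0])),"lo",q.min(0),"hi",q.max(0))
s=W[(u>196)&(u<212)&(v>236)&(v<258)]; s=s[(s[:,2]>.05)&(s[:,2]<.11)]; print("shaker",np.median(s,0),s.min(0),s.max(0))
j=W[(u>165)&(u<193)&(v>258)&(v<290)]; j=j[(j[:,2]>.07)&(j[:,2]<.1)]; print("jug rim",j.min(0),j.max(0))
t=W[140:215,155:265].reshape(-1,3); t=t[(t[:,2]>.2)&(t[:,2]<.3)]; print("tablet",t.min(0),t.max(0))
E
```

```text
base rect ((0.581843912601471, 0.059266556054353714), (0.13818679749965668, 0.08926589787006378), 14.010968208312988) z 0.013006894603253195
  corner [0.504 0.086]
  corner [ 0.526 -0.001]
  corner [0.66  0.033]
  corner [0.638 0.119]
manual (285, 275.8) [0.504 0.082 0.012]
manual (311.7, 269.2) [ 0.525 -0.002  0.012]
manual (275.8, 238.3) [0.626 0.114 0.012]
manual (301.7, 231.7) [0.648 0.031 0.012]
ledge n [-0.404 -0.094  0.91 ] cen [0.615 0.068 0.054] N 269 yaw 13.144092377584919 lo [0.58393764 0.03138088 0.04034048] hi [0.64412602 0.10586188 0.06690617]
shaker [0.58561486 0.32599904 0.08429717] [0.56082615 0.3137144  0.05000195] [0.60630637 0.34654708 0.10988734]
jug rim [0.47752505 0.36488127 0.07005142] [0.53054043 0.43668786 0.09181657]
tablet [0.67177978 0.14868747 0.20002204] [0.81054508 0.41844742 0.27005137]
```

Stand: yaw 14°, origin about (0.579, 0.058), seat about (0.608, 0.065, 0.048). The fitted ledge plane agrees. Pad: centre (0.618, -0.133), yaw 7°. I'll take the left tin first, with the finger line at about 135° to miss the jug and shaker.

```bash
python3 -m pendant '[[0.1,-0.08,0,0.2],[0.2,-0.16,0,0.4],[0.3,-0.25,0,0.6],[0.4,-0.33,0,0.8],[0.5,-0.42,0,1],[0.58,-0.5,0,1],[0.66,-0.58,0,1],[0.73,-0.638,0,1],[0.73,-0.638,0,1]]' 0.8 40
python3 -m pendant '[[0,0,-0.03,0.2],[0,0,-0.06,0.33],[0,0,-0.06,0.33]]'
```

```text
clock: 1.23
eef_pos: [0.5161, 0.309, 0.2447]
tcp_rot: [-0.271, 0.963, -0.002, 0.0]
ft_force: [-0.9, 0.9, -0.1]
opening: 0.0767
finger_force: 0.0
clock: 1.6
eef_pos: [0.5107, 0.3144, 0.214]
tcp_rot: [-0.397, 0.918, 0.0, -0.002]
ft_force: [0.3, -0.1, 0.5]
opening: 0.0773
finger_force: 0.0
```

```bash
python3 -m pendant '[[0,0,-0.07,0],[0,0,-0.14,0],[0,0,-0.2,0],[0,0,-0.24,0],[0,0,-0.274,0],[0,0,-0.274,0],[0,0,-0.274,0]]'
python3 -m pendant '[[0,0,0,0],[0,0,0,0],[0,0,0,0],[0,0,0,0],[0,0,0,0],[0,0,0,0]]' -0.3 40
```

```text
clock: 2.48
eef_pos: [0.5128, 0.3146, 0.0791]
tcp_rot: [-0.397, 0.918, 0.0, 0.001]
ft_force: [-0.2, 0.9, 1.6]
opening: 0.0767
finger_force: 0.0
clock: 3.22
eef_pos: [0.5129, 0.3147, 0.0796]
tcp_rot: [-0.397, 0.918, 0.0, 0.001]
ft_force: [-0.3, 1.1, 5.7]
opening: 0.0572
finger_force: 42.6
```

```bash
python3 -m pendant '[[0,0,0.03,0],[0,0,0.06,0],[0,0,0.1,0],[0,0,0.1,0],[0,0,0.1,0],[0,0,0.1,0],[0,0,0.1,0],[0,0,0.1,0]]'; python3 -c "
from station import r
for i in range(5):
  print(r.sense()['ft_force'],r.sense()['torque']); r.capture('top')"
```

```text
clock: 4.22
eef_pos: [0.5122, 0.314, 0.1279]
tcp_rot: [-0.397, 0.918, -0.0, -0.0]
ft_force: [0.3, 0.3, -3.4]
opening: 0.0573
finger_force: 44.0
[ 0.2710326   0.3255646  -3.41637749] [0.00281459 0.00886488 0.00407128]
[ 0.25793788 -0.09004164 -2.91196886] [ 0.03181488 -0.02117833  0.0159854 ]
[-0.56925391 -0.44446176 -3.02523916] [-0.02747711  0.04652609 -0.03294937]
[ 0.79172992 -0.55495416 -3.39902683] [-0.04263809 -0.01985768 -0.01454618]
[ 1.26256747  1.08020433 -3.75489056] [ 0.02007994  0.01490164 -0.00041402]
```

3.3 N is about 0.33 kg. It can't be the heavier tin, which must be at least 0.4 kg, so it goes on the pad.

```bash
python3 -m pendant '[[0,-0.03,0.1,0],[0,-0.1,0.18,-0.1],[0,-0.2,0.22,-0.2],[0,-0.3,0.22,-0.3],[0.03,-0.4,0.22,-0.4],[0.06,-0.5,0.22,-0.5],[0.09,-0.6,0.22,-0.6],[0.12,-0.7,0.22,-0.75],[0.144,-0.8,0.22,-0.88],[0.144,-0.87,0.22,-0.88]]'
python3 -m pendant '[[0,-0.032,0,0],[0,-0.032,0,0],[0,-0.032,0,0],[0,-0.032,0,0]]'; python3 -c "
from station import r
import numpy as np
a=[]
for i in range(12): a.append(r.sense()['ft_force'][2]); r.capture('top')
print(np.mean(a))"
```

```text
clock: 5.72
eef_pos: [0.5849, -0.124, 0.2383]
tcp_rot: [-0.061, 0.998, -0.001, 0.0]
ft_force: [-0.0, 1.0, -3.8]
opening: 0.0573
finger_force: 45.5
clock: 6.22
eef_pos: [0.5847, -0.1346, 0.2384]
tcp_rot: [-0.064, 0.998, 0.001, 0.0]
ft_force: [0.1, 0.2, -4.0]
opening: 0.0574
finger_force: 45.5
-3.6171056844633234
```

```bash
python3 -m pendant '[[0,0,-0.08,0],[0,0,-0.16,0],[0,0,-0.22,0],[0,0,-0.26,0],[0,0,-0.28,0],[0,0,-0.29,0],[0,0,-0.296,0],[0,0,-0.3,0],[0,0,-0.304,0],[0,0,-0.304,0]]'
```

```text
clock: 8.07
eef_pos: [0.5849, -0.1369, 0.0871]
tcp_rot: [-0.062, 0.998, -0.0, 0.001]
ft_force: [0.0, 0.4, 0.9]
opening: 0.057
finger_force: 46.8
```

```bash
python3 -m pendant '[[0,0,0,0],[0,0,0,0],[0,0,0,0]]' 0.5 40; python3 -m pendant '[[0,0,0,0],[0,0,0,0]]' 0.8 40
python3 -m pendant '[[0,0,0.06,0],[0,0,0.14,0],[0,0,0.22,0],[0,0,0.3,0],[0,0,0.3,0]]'; python3 - <<'E'
from station import r
from h import *
a=[]
c=r.capture("top"); W=cloud(c)
for i in range(6): a.append(r.sense()['ft_force'][2]); r.capture('top')
print("bias",np.mean(a))
v,u=np.mgrid[:480,:640]
cv2.imwrite("pics/pad1.png",cv2.resize(c["img"][200:320,290:450],None,fx=5,fy=5,interpolation=2)[:,:,::-1])
E
```

```text
clock: 8.45
eef_pos: [0.5846, -0.137, 0.0864]
tcp_rot: [-0.062, 0.998, -0.0, 0.0]
ft_force: [-0.3, 0.5, -0.2]
opening: 0.0642
finger_force: 0.0
clock: 8.7
eef_pos: [0.5844, -0.1369, 0.0863]
tcp_rot: [-0.062, 0.998, -0.0, -0.0]
ft_force: [0.4, 0.2, 0.4]
opening: 0.0769
finger_force: 0.0
clock: 9.32
eef_pos: [0.5865, -0.1374, 0.2398]
tcp_rot: [-0.062, 0.998, -0.001, 0.003]
ft_force: [-0.5, -0.4, -0.0]
opening: 0.0767
finger_force: 0.0
bias -0.14685706661992654
```

```bash
python3 -m pendant '[[-0.02,-0.1,0,0.1],[-0.05,-0.2,0,0.2],[-0.08,-0.3,0,0.3],[-0.117,-0.4,0,0.4],[-0.117,-0.438,0,0.5],[-0.117,-0.438,0,0.5],[-0.117,-0.438,-0.05,0.5],[-0.117,-0.438,-0.05,0.5]]'
```

```text
clock: 10.68
eef_pos: [0.5253, -0.3531, 0.2094]
tcp_rot: [-0.256, 0.967, 0.002, -0.001]
ft_force: [-0.0, -0.5, -0.2]
opening: 0.0773
finger_force: 0.0
```

View pics/pad1.png

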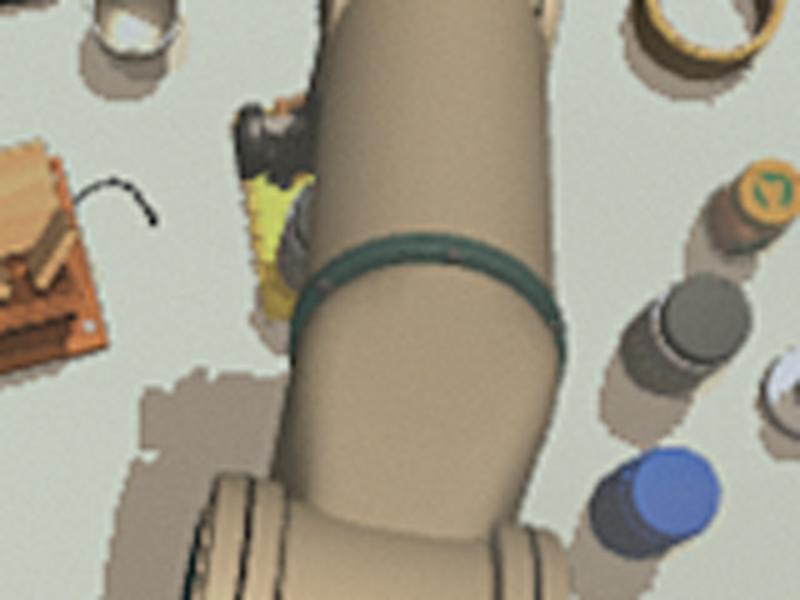

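The arm hides most of the pad. The right tin (about (690,330) in the crop) stands untouched next to the blue one. I'll descend on the grey tin.

```bash
python3 -m pendant '[[0,-0.003,-0.07,0],[0,-0.003,-0.14,0],[0,-0.003,-0.2,0],[0,-0.003,-0.23,0],[0,-0.003,-0.258,0],[0,-0.003,-0.258,0],[0,-0.003,-0.258,0]]'
python3 -m pendant '[[0,0,0,0],[0,0,0,0],[0,0,0,0],[0,0,0,0],[0,0,0,0],[0,0,0,0]]' -0.3 60
python3 -m pendant '[[0,0,0.03,0],[0,0,0.06,0],[0,0,0.1,0],[0,0,0.1,0],[0,0,0.1,0],[0,0,0.1,0],[0,0,0.1,0],[0,0,0.1,0]]'; python3 -c "
from station import r
import numpy as np
a=[]
for i in range(10): a.append(r.sense()['ft_force'][2]); r.capture('top')
print(np.mean(a))"
```

```text
clock: 11.55
eef_pos: [0.5266, -0.3578, 0.0833]
tcp_rot: [-0.256, 0.967, -0.001, 0.001]
ft_force: [0.5, 0.4, 0.8]
opening: 0.0766
finger_force: 0.0
clock: 12.3
eef_pos: [0.5261, -0.3569, 0.0837]
tcp_rot: [-0.256, 0.967, 0.0, 0.0]
ft_force: [-1.8, 2.6, 6.8]
opening: 0.056
finger_force: 63.1
clock: 13.3
eef_pos: [0.5258, -0.3573, 0.1319]
tcp_rot: [-0.256, 0.967, 0.0, -0.0]
ft_force: [-0.3, -0.2, -6.3]
opening: 0.0558
finger_force: 66.0
-6.154220542277568
```

6.15 N is about 0.63 kg, so this is the heavier tin. Both can't be mistaken now. I carry it over the stand with the finger line along the stand's y axis.

```bash
python3 -m pendant '[[0,0,0.1,0],[0,0,0.2,0],[0,0.08,0.236,-0.05],[0.02,0.18,0.236,-0.1],[0.04,0.28,0.236,-0.15],[0.06,0.38,0.236,-0.2],[0.08,0.48,0.236,-0.25],[0.1,0.58,0.236,-0.3],[0.13,0.68,0.236,-0.35],[0.15,0.78,0.236,-0.35]]'
python3 -m pendant '[[0.008,0.063,0,0],[0.008,0.063,0,0],[0.008,0.063,0,0],[0.008,0.063,0,0]]' - 35
```

```text
clock: 15.05
eef_pos: [0.6014, 0.0343, 0.2505]
tcp_rot: [-0.121, 0.993, -0.0, 0.0]
ft_force: [-0.4, -0.4, -5.8]
opening: 0.0557
finger_force: 68.4
clock: 15.55
eef_pos: [0.6048, 0.0623, 0.2503]
tcp_rot: [-0.12, 0.993, -0.0, -0.0]
ft_force: [0.5, -0.8, -6.4]
opening: 0.0561
finger_force: 68.3
```

```bash
python3 -m pendant '[[0,0.003,-0.06,0],[0,0.003,-0.11,0],[0,0.003,-0.15,0],[0,0.003,-0.18,0],[0,0.003,-0.19,0],[0,0.003,-0.196,0],[0,0.003,-0.196,0]]' -0.3 35; python3 - <<'E'
from station import r
from h import *
c=r.capture("scene"); cv2.imwrite("pics/st1.png",cv2.resize(c["img"][180:340,180:420],None,fx=3.3,fy=3.3,interpolation=2)[:,:,::-1])
E
```

```text
clock: 16.42
eef_pos: [0.6053, 0.0656, 0.1528]
tcp_rot: [-0.121, 0.993, 0.0, 0.0]
ft_force: [0.6, -0.2, -6.3]
opening: 0.0562
finger_force: 68.3
```

```bash
python3 -m pendant '[[0,0,-0.005,0],[0,0,-0.01,0],[0,0,-0.014,0],[0,0,-0.014,0]]' -1 25; python3 -m pendant '[[0,0,-0.004,0],[0,0,-0.004,0]]'; python3 -c "
from station import r;import numpy as np
s=r.sense();print(s['ft_force'],s['torque'],s['eef_pos'])"
```

```text
clock: 16.98
eef_pos: [0.6048, 0.0656, 0.1451]
tcp_rot: [-0.121, 0.993, -0.0, -0.0]
ft_force: [-0.4, -1.0, -7.0]
opening: 0.0561
finger_force: 68.4
clock: 17.23
eef_pos: [0.605, 0.0656, 0.1442]
tcp_rot: [-0.121, 0.993, -0.0, 0.0]
ft_force: [-1.4, -0.4, 3.2]
opening: 0.0562
finger_force: 69.2
[-1.38387488 -0.42016858  3.2453104 ] [-0.02388022  0.60271755 -0.00988716] [0.60499926 0.06560795 0.14419731]
```

Contact at z = 0.1445, as predicted. Next comes the arc about the +x foot edge, so the tin pivots between the pads.

```bash
python3 -m pendant '[[-0.006,-0.0015,-0.003,0],[-0.012,-0.003,-0.006,0],[-0.02,-0.005,-0.01,0],[-0.02,-0.005,-0.01,0]]'; python3 -c "
from station import r
from h import *
s=r.sense();print(s['ft_force'],s['torque'],s['eef_pos'])
c=r.capture('scene'); cv2.imwrite('pics/st2.png',cv2.resize(c['img'][180:340,180:420],None,fx=3.3,fy=3.3,interpolation=2)[:,:,::-1])"
```

```text
clock: 17.73
eef_pos: [0.5984, 0.0634, 0.1412]
tcp_rot: [-0.121, 0.993, 0.0, 0.004]
ft_force: [-0.8, -0.5, 10.7]
opening: 0.056
finger_force: 64.4
[-0.82184204 -0.46195563 10.71261018] [ 0.01610166 -0.34135098 -0.03250822] [0.5983599  0.06341884 0.14123087]
```

View pics/st2.png

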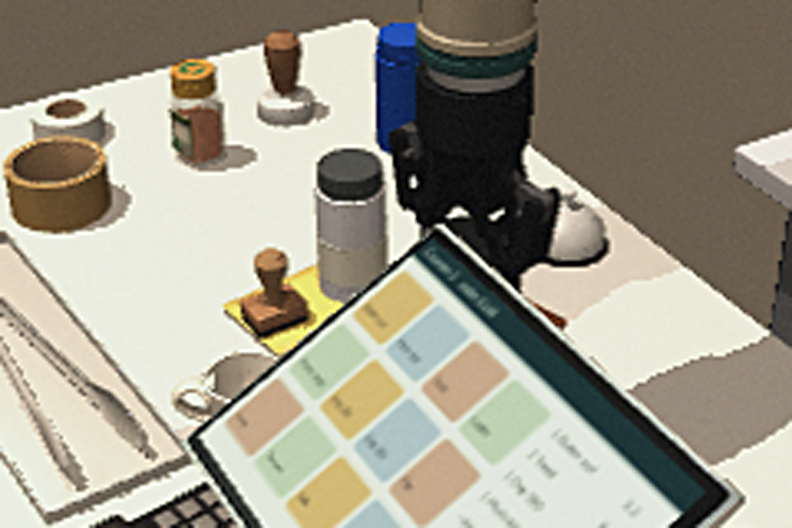

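The light tin stands upright on the pad at (350,220). The screen hides the stand. I'll continue the arc, watching the force.

```bash
python3 -m pendant '[[-0.006,-0.0015,-0.003,0],[-0.012,-0.003,-0.006,0],[-0.019,-0.005,-0.011,0],[-0.019,-0.005,-0.011,0]]'; python3 -c "
from station import r
s=r.sense();print(s['ft_force'],s['torque'],s['eef_pos'])"
```

```text
clock: 18.27
eef_pos: [0.5863, 0.0598, 0.1345]
tcp_rot: [-0.12, 0.993, -0.0, 0.001]
ft_force: [-2.9, -2.7, 9.5]
opening: 0.056
finger_force: 38.0
[-2.90845591 -2.67434521  9.54317735] [-0.39911357  0.42235346 -0.13126966] [0.58629637 0.05980084 0.13451686]
```

```bash
python3 -m pendant '[[-0.006,-0.0015,-0.004,0],[-0.012,-0.003,-0.008,0],[-0.018,-0.0045,-0.013,0],[-0.018,-0.0045,-0.013,0]]'; python3 -c "
from station import r
s=r.sense();print(s['ft_force'],s['torque'],s['eef_pos'])"
```

```text
clock: 18.77
eef_pos: [0.5787, 0.0586, 0.1288]
tcp_rot: [-0.121, 0.993, 0.0, 0.003]
ft_force: [-3.2, -0.5, 11.5]
opening: 0.0563
finger_force: 31.2
[-3.205339   -0.45032743 11.48380906] [ 0.08838015  0.25239557 -0.12774203] [0.57865135 0.0585723  0.12884364]
```

```bash
python3 -m pendant '[[-0.005,-0.0013,-0.004,0],[-0.01,-0.0025,-0.009,0],[-0.016,-0.004,-0.0154,0],[-0.016,-0.004,-0.0154,0]]'; python3 -c "
from station import r
from h import *
s=r.sense();print(s['ft_force'],s['torque'],s['eef_pos'])
c=r.capture('top'); cv2.imwrite('pics/st3.png',cv2.resize(c['img'][200:300,230:350],None,fx=6,fy=6,interpolation=2)[:,:,::-1])"
```

```text
clock: 19.27
eef_pos: [0.5707, 0.0569, 0.121]
tcp_rot: [-0.121, 0.993, 0.0, 0.003]
ft_force: [-2.2, -0.4, 11.4]
opening: 0.0558
finger_force: 31.3
[-2.23637141 -0.42271232 11.40895366] [0.17034433 0.16123993 0.03849579] [0.57068176 0.05685806 0.12098791]
```

View pics/st3.png

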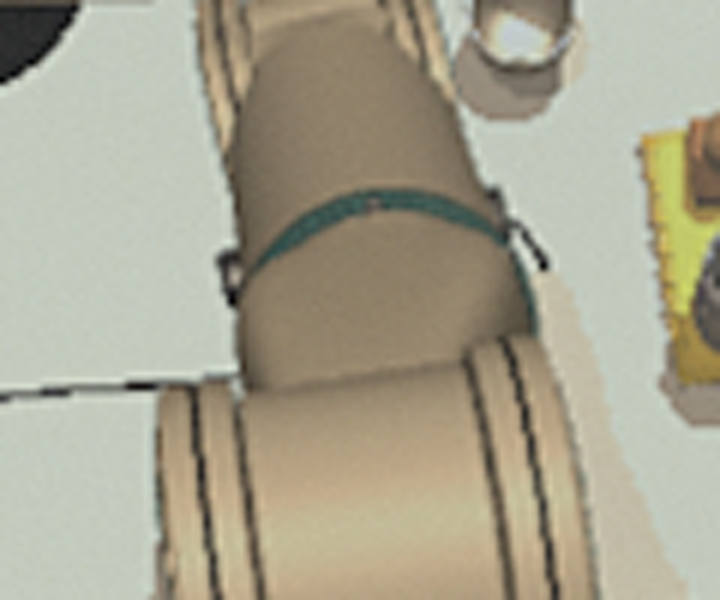

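The arm blocks the top view of the stand. TCP is within 3 mm of the seated pose, so I release and rise.

```bash
python3 -m pendant '[[0,0,0,0],[0,0,0,0],[0,0,0,0]]' 0.45 25; python3 -m pendant '[[0,0,0,0],[0,0,0,0],[0,0,0,0]]' 0.9
python3 -m pendant '[[0,0,0.03,0],[0,0,0.08,0],[0,0,0.15,0],[0,0,0.24,0],[0,0,0.28,0],[0,0,0.28,0]]'
```

```text
clock: 19.7
eef_pos: [0.5685, 0.0563, 0.1184]
tcp_rot: [-0.121, 0.993, -0.0, 0.0]
ft_force: [-0.3, 0.3, 0.1]
opening: 0.0618
finger_force: 0.0
clock: 20.08
eef_pos: [0.5684, 0.0563, 0.1185]
tcp_rot: [-0.121, 0.993, -0.0, -0.0]
ft_force: [0.7, -0.3, -0.4]
opening: 0.0814
finger_force: 0.0
clock: 20.82
eef_pos: [0.5696, 0.0565, 0.2612]
tcp_rot: [-0.121, 0.993, 0.0, 0.002]
ft_force: [-0.2, -0.9, -1.1]
opening: 0.0812
finger_force: 0.0
```

```bash
python3 -m pendant '[[-0.05,-0.05,0,0],[-0.1,-0.15,0,0],[-0.15,-0.27,0,0],[-0.2,-0.39,0,0],[-0.25,-0.5,0,0],[-0.25,-0.62,0,0],[-0.25,-0.74,0,0],[-0.25,-0.86,0,0],[-0.25,-0.95,0,0],[-0.25,-0.95,0,0]]'; python3 - <<'E'
from station import r
from h import *
c=r.capture("top"); W=cloud(c); np.savez("top1.npz",**c)
cv2.imwrite('pics/st4.png',cv2.resize(c['img'][190:320,260:400],None,fx=4.6,fy=4.6,interpolation=2)[:,:,::-1])
hsv=cv2.cvtColor(c["img"],cv2.COLOR_RGB2HSV)
v,u=np.mgrid[:480,:640]
for n,b,lo,hi in(("pad lid",(u>330)&(u<375),.118,.132),("stand lid",(u>270)&(u<325)&(v>215)&(v<290)&(hsv[...,1]<60),.125,.2)):
    m=b&(W[...,2]>lo)&(W[...,2]<hi); p=W[m]; print(n,len(p),p.mean(0),p.min(0),p.max(0))
    k=p-p.mean(0); nn=np.linalg.svd(k,full_matrices=False)[2][2]; print(nn*np.sign(nn[2]), cv2.minEnclosingCircle(p[:,:2].astype(np.float32)))
ex=np.array([.970,.242,0]); print("want top",np.array([.608,.065,.048])+.118*(-.469*ex+np.array([0,0,.883])))
E
```

```text
clock: 22.08
eef_pos: [0.441, -0.4227, 0.2569]
tcp_rot: [-0.118, 0.993, -0.0, -0.001]
ft_force: [-0.7, 0.4, -0.7]
opening: 0.0812
finger_force: 0.0
pad lid 237 [ 0.58461081 -0.13725005  0.12649656] [ 0.55980732 -0.16405474  0.11815355] [ 0.61214881 -0.11254695  0.13162159]
[-0.02440641  0.00841607  0.99966669] ((0.5860369801521301, -0.13773702085018158), 0.02683175727725029)
stand lid 331 [0.5633274  0.05379012 0.15136643] [0.5335677  0.02805771 0.12528612] [0.60151884 0.08234081 0.16836041]
[0.07189052 0.10235373 0.9921469 ] ((0.567522406578064, 0.05477882921695709), 0.03411846607923508)
want top [0.55431826 0.05160724 0.152194  ]
```

View pics/st4.png

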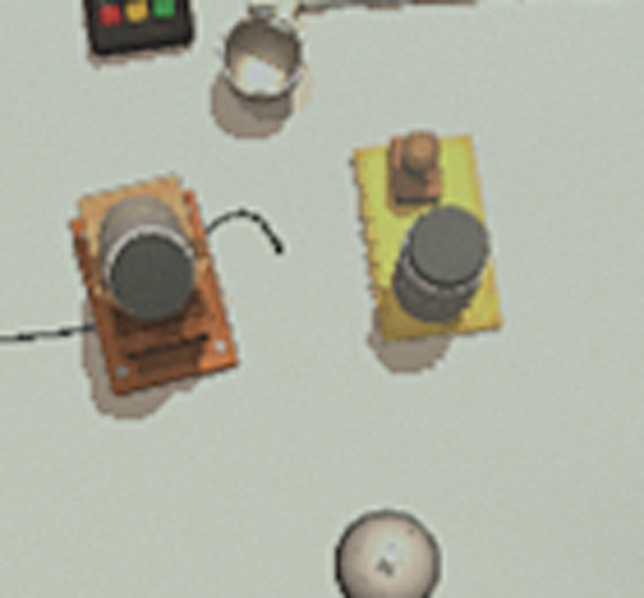

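The tin leans in the stand, lid at (150,275), and the light tin is upright on the pad at (450,250). I'll check the lid alone using dark pixels.

```bash
python3 - <<'E'
from h import *
c=np.load("top1.npz"); W=cloud(c); hsv=cv2.cvtColor(c["img"],cv2.COLOR_RGB2HSV)
m=np.zeros((480,640),np.uint8); m[238:262,282:304]=1
m&=((hsv[...,2]<115)&(hsv[...,1]<60)&(W[...,2]>.13)).astype(np.uint8)
k,l,st,ce=cv2.connectedComponentsWithStats(m); i=1+st[1:,4].argmax(); q=W[l==i]
print(st[i],ce[i])
for _ in range(4):
    o=q.mean(0); n=np.linalg.svd(q-o,full_matrices=False)[2][2]; n*=np.sign(n[2]); d=abs((q-o)@n); q=q[d<max(.003,2*np.median(d))]
print(len(q),"cen",o,"n",n,"tilt",np.degrees(np.arccos(n[2])),"foot",o-.118*n)
print("want n",-.469*.97,-.469*.242,.883)
E
```

```text
[284 241  18  18 256] [292.56640625 249.5       ]
190 cen [0.55568352 0.05216875 0.1608148 ] n [ 0.87564986 -0.45021607  0.174765  ] tilt 79.93501691458876 foot [0.45235684 0.10529425 0.14019253]
want n -0.45492999999999995 -0.11349799999999999 0.883
```

```bash
python3 - <<'E'
from h import *
from scipy.optimize import least_squares
c=np.load("top1.npz"); W=cloud(c); hsv=cv2.cvtColor(c["img"],cv2.COLOR_RGB2HSV)
m=np.zeros((480,640),np.uint8); m[238:262,282:304]=1
m&=((hsv[...,2]<115)&(hsv[...,1]<60)).astype(np.uint8)
k,l,st,ce=cv2.connectedComponentsWithStats(m); i=1+st[1:,4].argmax(); L=(l==i).astype(np.uint8); E=cv2.erode(L,np.ones((3,3)))
for M in(L,E):
    q=W[M>0]; o=q.mean(0); d=q-o
    s=least_squares(lambda p:d[:,2]-p[0]*d[:,0]-p[1]*d[:,1]-p[2],[0,0,0],loss="soft_l1",f_scale=.002).x
    n=np.array([-s[0],-s[1],1]);n/=np.linalg.norm(n); o=o+[0,0,s[2]]
    print(len(q),"cen",o,"n",n,"tilt",np.degrees(np.arccos(n[2])),"foot",o-.118*n)
print(W[240:262:3,292].round(3))
E
```

```text
264 cen [0.55579237 0.05268395 0.15353926] n [-0.38814936 -0.06097601  0.91957708] tilt 23.135668624008794 foot [0.60159399 0.05987912 0.04502917]
192 cen [0.55506471 0.05224293 0.153919  ] n [-0.39013741 -0.10609351  0.91462395] tilt 23.847621191534866 foot [0.60110093 0.06476196 0.04599338]
[[ 0.263 -0.01   1.452]
 [ 0.575  0.054  0.16 ]
 [ 0.566  0.054  0.161]
 [ 0.558  0.054  0.154]
 [ 0.551  0.054  0.15 ]
 [ 0.542  0.054  0.147]
 [ 0.534  0.054  0.146]
 [ 0.537  0.057  0.087]]
```

The lid centre is within 2 mm of stand_top. The fitted tilt reads about 4° low, as the ledge fit did, so the foot is on its seat too. The pad tin is upright 34 mm from the pad centre. I hand the job in.

```bash
python3 -c "
from station import r
print(r.close_job())"
```

```text
the job is handed in; nothing more can be done
None
```

I handed the job in with the heavier tin (the right one, about 0.63 kg) leaning in the stand, its lid within about 2 mm of stand_top, and the lighter tin (about 0.35 kg) upright on the order pad; the hand-in returned no verdict.

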